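Weigh out the empty seasoning pot and close up the rack

TASK

One of the four identical steel pots in the rack is empty: find it by lifting the pots to feel their weight, and stand it flat on the floor of the dark tray for refilling. Leave the three full pots upright in the rack, then squeeze the red latch of the sliding stop and slide it one notch along, so that it closes the row up, with the latch sprung home in that next notch. Keep every pot upright, and leave the other things on the worktop where they are.

Things in the scene. Friction and masses are not known exactly. Their poses are not given: they have to be found in the camera images.
- rack: steel pot rack fixed to the worktop: channel 297 mm long (its y), 71 mm wide (x). Origin on the worktop, mid-width; z up. Floor 8 mm up; side rails 14 mm high, inner faces x = -30 and +30 mm. Fixed end plate, 50 mm high, inner face y = -148 mm; other end y = +145 mm, open. The pots stand between end plate and sliding stop. Four latch notches in the +x rail, 64 mm apart
- stop (a joint): black sliding stop, m: near 0 in its first notch (start), growing towards the end plate (rack -y). Notches at 0, 0.064, 0.128, 0.192 for 4, 3, 2, 1 pots; the tooth enters within about 3.5 mm either side. Pushing face at rack y = 84 mm minus this, 48 mm high. Three pots tight to the end plate halt it at about 0.066. Slides with 1.5 N when the latch is pressed, else locked
- latch (a joint): red latch tab on the stop's +x side, m: 0 released, 0.008 pressed fully towards the black thumb rest (rack -x). Its steel tooth stands 5.5 mm deep in a notch: press further than that to free the stop. Released between notches, the tooth rubs on the rail and springs in at the next notch. Spring 3 N released, 7 N fully pressed
- stop_grip (a point): on the stop, midway between the outer faces of thumb rest (rack -x side) and red tab (+x side), tab released; 44 mm above the worktop; moves with the stop. Rest and tab are 22 mm or more wide along y, tops 59 mm above the worktop. Pinched from above along x they measure 33 mm released, 25 mm pressed; only the tab gives, so the middle is then 4 mm to -x. Pinch with 15 N or more
- tray: loose dark tray, 131 mm (its x) by 191 mm (its y), 23 mm high. Origin at the centre of its underside. Flat inner floor 4 mm above its underside, 94 by 154 mm, with raised edges to 22 mm; its length (y) lies roughly along the rack's x, so fingers that hold a pot across the rack have room to open there
- pot_a_mid (a point): lidded steel pot, one of four exact look-alikes (any letter may be the empty one); point half-way up, 31 mm above its underside. Body 54 mm across up to 37 mm, lid rim 55.5 mm, then tapering to a knob, top at 62 mm; the lid is fixed on. Full: 0.27-0.32 kg (three pots); empty but for a scant rest: 0.12 kg (one). At first in a row in the rack, 2 mm gaps: grasp the body across the rack (along its x)
- pot_b_mid (a point): lidded steel pot, one of four exact look-alikes (any letter may be the empty one); point half-way up, 31 mm above its underside. Body 54 mm across up to 37 mm, lid rim 55.5 mm, then tapering to a knob, top at 62 mm; the lid is fixed on. Full: 0.27-0.32 kg (three pots); empty but for a scant rest: 0.12 kg (one). At first in a row in the rack, 2 mm gaps: grasp the body across the rack (along its x)
- pot_c_mid (a point): lidded steel pot, one of four exact look-alikes (any letter may be the empty one); point half-way up, 31 mm above its underside. Body 54 mm across up to 37 mm, lid rim 55.5 mm, then tapering to a knob, top at 62 mm; the lid is fixed on. Full: 0.27-0.32 kg (three pots); empty but for a scant rest: 0.12 kg (one). At first in a row in the rack, 2 mm gaps: grasp the body across the rack (along its x)
- pot_d_mid (a point): lidded steel pot, one of four exact look-alikes (any letter may be the empty one); point half-way up, 31 mm above its underside. Body 54 mm across up to 37 mm, lid rim 55.5 mm, then tapering to a knob, top at 62 mm; the lid is fixed on. Full: 0.27-0.32 kg (three pots); empty but for a scant rest: 0.12 kg (one). At first in a row in the rack, 2 mm gaps: grasp the body across the rack (along its x)
- garlic: garlic bulb, about 50 mm, origin at its underside; in front of the rack; bystander
- salt_jar: big jar with a grey lid and pink contents, 71 mm across, 110 mm high, origin at its underside; bystander behind the tray
- mug: orange mug, 80 mm across, 98 mm high, origin at its underside; bystander right of the rack
- peeler: black vegetable peeler lying flat, 170 x 25 x 18 mm; bystander in front of the rack
Not all that is in view belongs to the job. Leave any green look-alike of the part that bears pot_d_mid alone. Leave any purple look-alike of the part that bears pot_a_mid alone.

How it is judged (in metres and radians):
At the end, for the whole second after the job is handed in: The light pot (tray bears under 1.8 N) stands upright on the tray's floor (centre within 30 mm in x, 60 mm in y of the tray's); the three full pots stand upright (0.1 rad) on the rack's floor before the stop; stop at 0.064 within 0.006, latch below 0.002; pots at rest (((x of pot_a_mid in the frame of rack between -0.01 and 0.01 m and y of pot_a_mid in the frame of rack between -0.15 and 0.02 m and z of pot_a_mid in the frame of rack between 0.033 and 0.045 m) or (x of pot_a_mid in the frame of tray between -0.03 and 0.03 m and y of pot_a_mid in the frame of tray between -0.06 and 0.06 m and z of pot_a_mid in the frame of tray between 0.029 and 0.041 m and contact force between pot_a and tray between 0.6 and 1.8 N)) and ((x of pot_b_mid in the frame of rack between -0.01 and 0.01 m and y of pot_b_mid in the frame of rack between -0.15 and 0.02 m and z of pot_b_mid in the frame of rack between 0.033 and 0.045 m) or (x of pot_b_mid in the frame of tray between -0.03 and 0.03 m and y of pot_b_mid in the frame of tray between -0.06 and 0.06 m and z of pot_b_mid in the frame of tray between 0.029 and 0.041 m and contact force between pot_b and tray between 0.6 and 1.8 N)) and ((x of pot_c_mid in the frame of rack between -0.01 and 0.01 m and y of pot_c_mid in the frame of rack between -0.15 and 0.02 m and z of pot_c_mid in the frame of rack between 0.033 and 0.045 m) or (x of pot_c_mid in the frame of tray between -0.03 and 0.03 m and y of pot_c_mid in the frame of tray between -0.06 and 0.06 m and z of pot_c_mid in the frame of tray between 0.029 and 0.041 m and contact force between pot_c and tray between 0.6 and 1.8 N)) and ((x of pot_d_mid in the frame of rack between -0.01 and 0.01 m and y of pot_d_mid in the frame of rack between -0.15 and 0.02 m and z of pot_d_mid in the frame of rack between 0.033 and 0.045 m) or (x of pot_d_mid in the frame of tray between -0.03 and 0.03 m and y of pot_d_mid in the frame of tray between -0.06 and 0.06 m and z of pot_d_mid in the frame of tray between 0.029 and 0.041 m and contact force between pot_d and tray between 0.6 and 1.8 N)) and ((x of pot_a_mid in the frame of tray between -0.03 and 0.03 m and y of pot_a_mid in the frame of tray between -0.06 and 0.06 m and z of pot_a_mid in the frame of tray between 0.029 and 0.041 m and contact force between pot_a and tray between 0.6 and 1.8 N) or (x of pot_b_mid in the frame of tray between -0.03 and 0.03 m and y of pot_b_mid in the frame of tray between -0.06 and 0.06 m and z of pot_b_mid in the frame of tray between 0.029 and 0.041 m and contact force between pot_b and tray between 0.6 and 1.8 N) or (x of pot_c_mid in the frame of tray between -0.03 and 0.03 m and y of pot_c_mid in the frame of tray between -0.06 and 0.06 m and z of pot_c_mid in the frame of tray between 0.029 and 0.041 m and contact force between pot_c and tray between 0.6 and 1.8 N) or (x of pot_d_mid in the frame of tray between -0.03 and 0.03 m and y of pot_d_mid in the frame of tray between -0.06 and 0.06 m and z of pot_d_mid in the frame of tray between 0.029 and 0.041 m and contact force between pot_d and tray between 0.6 and 1.8 N)) and angle between each of pot_a_mid, pot_b_mid, pot_c_mid, pot_d_mid's own z axis and vertical below 0.1 rad and linear speed of each of pot_a, pot_b, pot_c, pot_d below 0.02 m/s and value of joint stop between 0.058 and 0.07 m and value of joint latch below 0.002 m); the robot touches nothing.
It fails at once if a pot is tipped over by more than 0.6 rad (angle between any of pot_a_mid, pot_b_mid, pot_c_mid, pot_d_mid's own z axis and vertical above 0.6 rad).
It fails at once if the garlic, salt jar, mug or peeler is moved by more than 30 mm (distance of any of garlic, salt_jar, mug, peeler from where it was at the start of the episode above 0.03 m).
It also fails if it takes over 72 s, if anything falls off the work surface, if the arm or the gripper's body presses on something with over 40 N, if the wrist force passes 120 N, or if a joint passes its speed limit or range.

ROBOT

A 6-joint arm with a two-finger parallel gripper is mounted at the origin on a cart in front of the work surface, level with it; the furniture and walls round the work are solid. World frame = base frame: x ahead of the robot, y to its left, z up, the work surface at z = 0. Lengths are in mm, angles in degrees, forces in N, time in s.
With the tool pointing down it reaches from about 300 to 850 mm from the base axis. Payload 4.2 kg.
Tool frame: the origin (TCP) lies at the very end of the fingers, on their centre line; the grasp point (between the pads) lies 19 mm behind it; z points along the fingers, x is the direction in which the jaws open and shut, and the axes are right-handed (so a half turn about z gives the same grasp; the last joint's range is limited). The gripper opens to 91 mm and grips with 3 to 60 N. Pads are 32 mm wide; open, the fingers measure 118 mm over their backs; the gripper's body (76 mm by 178 mm) begins 60 mm behind the grasp point.
Start: joints at [-1.146, 18.312, 89.639, -0, 72.044, -1.146], TCP at [575.016, 0, 213.976] pointing down, gripper open.
Joint ranges: [-177.97, 177.97], [-48.28, 115.42], [12.27, 149.76], [-77.06, 257.06], [2.81, 150.46], [-146.56, 146.56]. Speed limits (degrees/s): [147.25, 147.25, 180, 180, 180, 180].

INTERFACE

Orientations are given as [roll, pitch, yaw] about the fixed x, y, z axes, in that order (R = Rz(yaw) Ry(pitch) Rx(roll)).
In Python, from workcell import env gives the robot as it stands.
- The arm moves only by the tool servo_tool, never from a script. Its argument "plan" is a list of rows, each a list of 3 entries, a list of its own where there are three numbers: the turn, a rotation vector about the tool's x, y, z in degrees, then the shift along the tool's x, y, z in mm, then the finger opening in mm, from 0 to 91.2. In form: [[[ax, ay, az], [dx, dy, dz], claw], ...]. A call has exactly 10 rows; each row shifts and turns the pose as measured when the row begins, along the tool's axes as they then stand; what a row does not reach is not made up. A row lasts 1/8 s, in which the tool goes at most 62.5 mm and 10.7 degrees, less where a joint would pass 70% of its speed; a pose out of reach is approached as far as the arm can. A call with a gripper value outside its range is refused whole. The fingers move at their own pace and stop on an object; "squeeze" is the grip in N (left out, the last holds). Time passes only in rows, so rows that do not move let the fingers close, or fill a call up. It gives the time, the measured TCP pose, the force and the opening at its end, in the units of the state.
- env.state(): the state, without advancing time (a new reading comes with each control period).
- env.grab_frame(name): name is "scene" or "side" or "wrist"; returns a dict with "pixels" (420x560x3 uint8, red, green, blue), "intrinsics" (3x3 intrinsics, pixels), "eye" and "attitude" of the camera in the world. Camera axes: x right, y up, looking along -z (the intrinsics and any distortion apply to the point x, -y, -z); pixel columns grow to the right and rows downward; lengths in mm; the calibration is good to about 2 mm. A picture is of the moment at which its call begins. There is no depth.
- env.job_done(): hands the job in, once; it reports no verdict.
The state is a dict: "time_s": time; "qpos": joint angles; "qvel": joint speeds; "effort": joint torques, N m; "ee_pos": TCP position; "ee_rot": TCP orientation; "force": force on the tool from outside, world axes, zero at the start; "torque": the same for the moment, N m; "gripper_width": finger opening in mm.
Only numpy, scipy, OpenCV 4.12 (cv2) and the standard library are available. Lean on these libraries where they do the work, as an engineer would, in place of code of your own. Each camera call takes 0.05 s, during which the arm holds its last target.

## Working session

There is one attempt and no reset: what is moved stays moved. The work goes in short steps, Python scripts to look and compute and a tool call to move; the robot and the scene stay as the last step left them, time stands still between calls to the robot, and variables do not carry over. Pictures are saved under pics/ and viewed, and the job is handed in when it is done.

Besides the shell and the picture viewer there is one more tool, called by a JSON object that holds its "method" and its "body", one argument or row to a line. servo_tool: Moves the arm, as the interface text tells. Its arguments: {"type":"object","properties":{"plan":{"type":"array"},"squeeze":{"type":"number"}},"required":["plan"]}

```bash
ls; mkdir -p pics
cat > h.py <<'E'
import numpy as np, cv2
from workcell import env
def snap(n,f):
    d=env.grab_frame(n); np.savez('pics/'+f+'.npz',**{k:np.array(v) for k,v in d.items()})
    cv2.imwrite('pics/'+f+'.png',np.array(d['pixels'])[:,:,::-1]); return d
E
python3 - <<'E'
from h import *
print(env.state())
for n in ['scene','side','wrist']:
    d=snap(n,n+'0'); print(n,{k:v for k,v in d.items() if k!='pixels'})
E
```

```text
pics
{'time_s': 0.0, 'qpos': array([-1.14671702e+00,  1.83502354e+01,  8.97071047e+01, -1.07205597e-03,
        7.20421909e+01, -1.14709209e+00]), 'qvel': array([ 0.06801578,  0.05931408,  0.04018722,  0.02006813, -0.02254412,
        0.04776826]), 'effort': array([-5.01459035e-04, -4.12465632e+01, -2.31973493e+01,  7.28826877e-02,
        4.58198413e-02, -1.41870069e-04]), 'ee_pos': array([ 5.74495395e+02, -3.15130274e-03,  2.13129627e+02]), 'ee_rot': array([-1.79999027e+02,  9.95315076e-02,  7.07333978e-04]), 'force': array([ 0.37260065,  0.11967429, -0.65332243]), 'torque': array([-0.02544136, -0.01623048, -0.02814939]), 'gripper_width': 91.18051181532917}
scene {'intrinsics': array([[426.57063857,   0.        , 276.08962911],
       [  0.        , 426.57063857, 206.96638731],
       [  0.        ,   0.        ,   1.        ]]), 'eye': array([ 147.92240725, -767.04296772,  839.98054581]), 'attitude': array([ 47.74582139,   0.74206305, -29.38073711])}
side {'intrinsics': array([[436.93958353,   0.        , 273.65707183],
       [  0.        , 436.93958353, 205.89177836],
       [  0.        ,   0.        ,   1.        ]]), 'eye': array([  99.78839057, 1081.66513083,  803.94683995]), 'attitude': array([ 5.84143185e+01, -2.99337597e-02, -1.56778544e+02])}
wrist {'intrinsics': array([[302.84785592,   0.        , 279.14343567],
       [  0.        , 302.84785592, 204.88441409],
       [  0.        ,   0.        ,   1.        ]]), 'eye': array([575.03925011,  83.27638495, 384.31304016]), 'attitude': array([-16.9325436 ,   0.06105885,  -0.06734885])}
```

View pics/scene0.png

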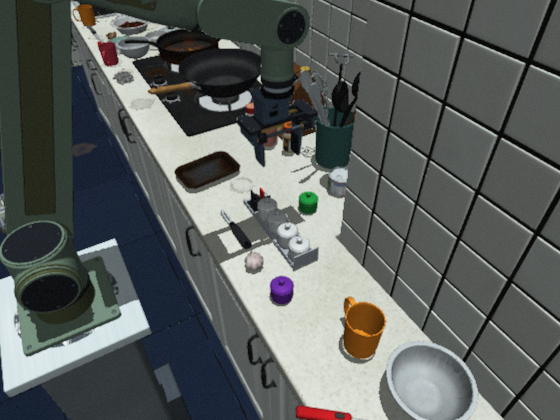

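View pics/side0.png

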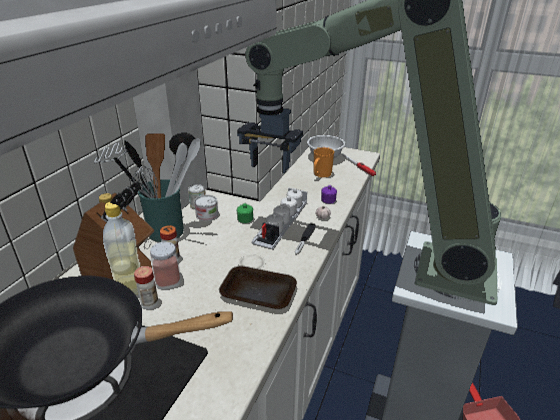

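View pics/wrist0.png

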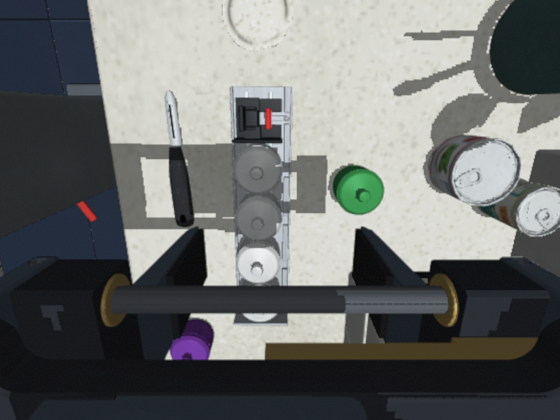

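```bash
cat >> h.py <<'E'
from scipy.spatial.transform import Rotation as Ro
def ray(f,u,v,z):
    d=np.load('pics/'+f+'.npz'); K=d['intrinsics']; e=d['eye']; R=Ro.from_euler('xyz',d['attitude'],degrees=True).as_matrix()
    q=np.linalg.inv(K)@[u,v,1]; w=R@np.array([q[0],-q[1],-q[2]]); return e+w*(z-e[2])/w[2]
def proj(f,p):
    d=np.load('pics/'+f+'.npz'); K=d['intrinsics']; e=d['eye']; R=Ro.from_euler('xyz',d['attitude'],degrees=True).as_matrix()
    c=R.T@(np.array(p)-e); q=K@[c[0],-c[1],-c[2]]; return q[:2]/q[2]
def crop(f,x0,y0,x1,y1,s,o):
    a=cv2.imread('pics/'+f+'.png')[y0:y1,x0:x1]; cv2.imwrite('pics/'+o+'.png',cv2.resize(a,None,fx=s,fy=s,interpolation=cv2.INTER_CUBIC))
E
python3 - <<'E'
from h import *
crop('wrist0',200,75,330,335,2.3,'w0a'); crop('wrist0',210,80,310,190,5,'w0b')
crop('scene0',165,140,325,280,5,'s0a'); crop('side0',210,170,350,320,4,'d0a')
E
```

```text
(no output)
```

View pics/w0a.png

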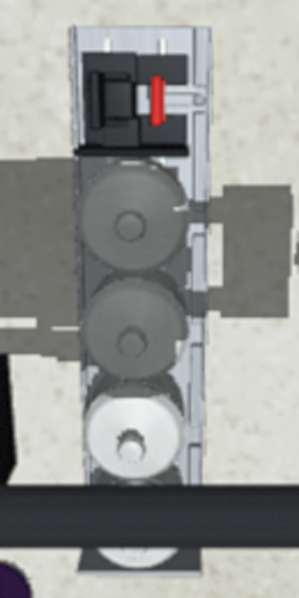

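View pics/w0b.png

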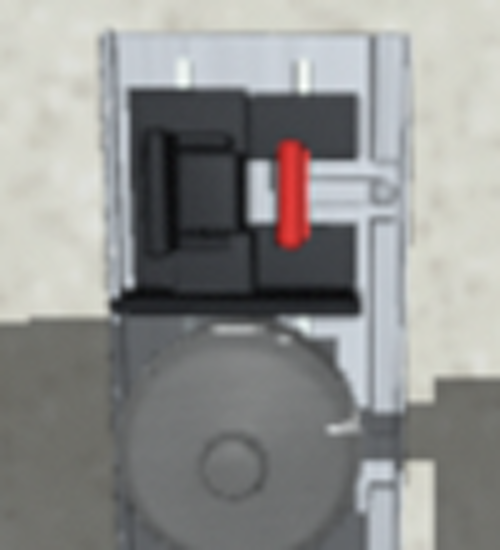

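View pics/s0a.png

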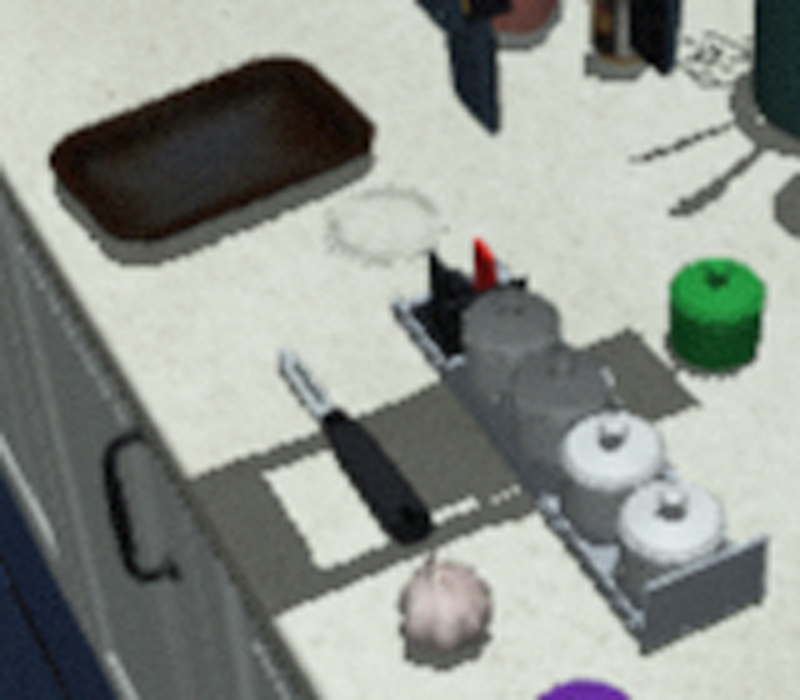

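View pics/d0a.png

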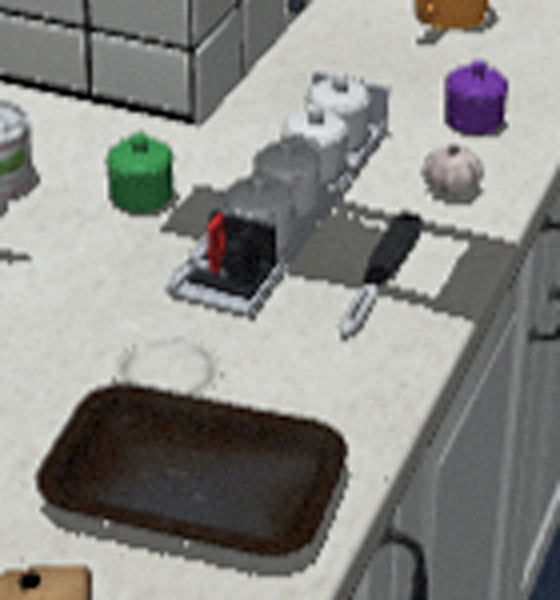

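Run:
```python
from h import *
np.set_printoptions(precision=1,suppress=True)
for n,u,v,z in [('k1',256.5,173.3,69),('k2',257.4,224.1,69),('k3',256.5,268.5,69),('rackTL',231,87,14),('rackTR',292,87,14),('redtop far',268.6,108,59),('red near',268.6,129,59),('rest far',242,106,59),('rest near',242,131,59),
 ('rackL mid',232.2,220,14),('rackR mid',288.5,220,14),('endL',234.3,323,0),('endR',287,323,0)]:
    print(n,ray('wrist0',u,v,z))
# scene knobs, crop /5+(165,140)
for n,u,v,z in [('k1',515,303,69),('k2',562,358,69),('k3',612,428,69),('k4',671,498,69),('red',484,240,59),
  ('endBR low',765,600,0),('endBL low',645,652,0),('endBR top',766,538,50),('endBL top',648,600,50),('rackTL',398,303,14)]:
    print('s',n,ray('scene0',u/5+165,v/5+140,z))
for n,u,v,z in [('k1',262,182,69),('k2',289,146,69),('k3',316,118,69),('k4',340,83,69),('red',215,215,59)]:
    print('d',n,ray('side0',u/4+210,v/4+170,z))
# tray outline
a=cv2.imread('pics/scene0.png'); 
for f,(x0,y0,x1,y1) in [('scene0',(170,140,245,200)),('side0',(210,258,305,320))]:
    a=cv2.imread('pics/'+f+'.png'); g=a.max(2)
    m=np.zeros(g.shape,np.uint8); m[y0:y1,x0:x1]=((g<80)&(a[:,:,2]>=a[:,:,0]))[y0:y1,x0:x1]*255
    cs,_=cv2.findContours(m,cv2.RETR_EXTERNAL,cv2.CHAIN_APPROX_NONE); c=max(cs,key=cv2.contourArea)
    P=np.array([ray(f,u,v,23)[:2] for u,v in c[:,0]]); print(f,cv2.boundingRect(c),cv2.minAreaRect(P.astype(np.float32)))
```

```text
k1 [550.7  22.1  69. ]
k2 [550.4 -35.   69. ]
k3 [548.2 -90.   69. ]
rackTL [519.7 111.4  14. ]
rackTR [589.4 111.3  14. ]
redtop far [563.9  87.9  59. ]
red near [563.7  67.   59. ]
rest far [536.8  89.9  59. ]
rest near [535.8  65.   59. ]
rackL mid [513.5 -49.9  14. ]
rackR mid [586.6 -50.   14. ]
endL [ 506.8 -219.6   -0. ]
endR [ 586.1 -219.6    0. ]
s k1 [549.2  11.1  69. ]
s k2 [549.6 -40.3  69. ]
s k3 [545.8 -99.1  69. ]
s k4 [ 546.1 -156.1   69. ]
s red [565.2  78.1  59. ]
s endBR low [ 585.8 -186.9    0. ]
s endBL low [ 514.6 -185.4    0. ]
s endBR top [ 582.5 -188.    50. ]
s endBL top [ 510.7 -193.2   50. ]
s rackTL [518.5 101.2  14. ]
d k1 [543.1  33.1  69. ]
d k2 [544.  -24.4  69. ]
d k3 [540.2 -73.8  69. ]
d k4 [ 542.8 -136.1   69. ]
d red [563.9  75.7  59. ]
scene0 (175, 152, 65, 38) ((478.0462646484375, 287.0308837890625), (190.67449951171875, 135.8629608154297), 4.699405670166016)
side0 (219, 266, 78, 43) ((479.507080078125, 300.81005859375), (188.92701721191406, 132.53823852539062), 6.223019123077393)
```

{"method": "servo_tool", "body": {
  "plan": [
    [[0,0,0],[-5,30,0],91],
    [[0,0,0],[-5,30,0],91],
    [[0,0,0],[-5,30,0],91],
    [[0,0,0],[-5,30,0],91],
    [[0,0,0],[-5,30,0],91],
    [[0,0,0],[0,0,0],91],
    [[0,0,0],[0,0,0],91],
    [[0,0,0],[0,0,0],91],
    [[0,0,0],[0,0,0],91],
    [[0,0,0],[0,0,0],91]
  ]
}}

```text
time_s: 1.4
ee_pos: [548.4, -150.7, 210.7]
ee_rot: [-179.8, 0.3, 0.2]
force: [0.2, -1.4, 0.1]
gripper_width: 91.1
```

Run:
```python
from h import *
snap('wrist','wrist1'); s=env.state(); print({k:s[k] for k in ['time_s','ee_pos','ee_rot','force']}); crop('wrist1',180,0,380,420,1.9,'w1a')
crop('wrist1',210,0,310,120,5,'w1b')
```

```text
{'time_s': 1.45, 'ee_pos': array([ 548.39593963, -150.67520287,  210.66844728]), 'ee_rot': array([-179.84137414,    0.34308742,    0.24141385]), 'force': array([-0.28436787, -0.43166803,  0.1264654 ])}
```

View pics/wrist1.png

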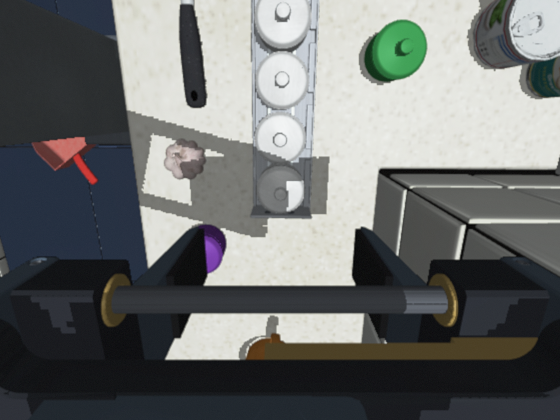

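View pics/w1a.png

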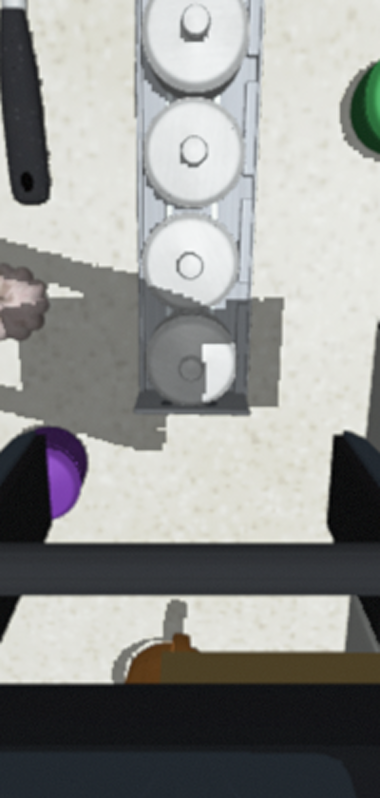

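Run:
```python
from h import *
np.set_printoptions(precision=1,suppress=True)
for n,u,v,z in [('k1',282.1,11.6,70),('k2',281.6,79.5,70),('k3',280,140,70),('k4',280,194.2,70),('end L',251.5,216.5,50),('endR',310.5,216.5,50),('railL0',252,5,14),('railR0',316,5,14),('L',253.5,200,14),('R',310,150,14)]:
    print(n,ray('wrist1',u,v,z))
```

```text
k1 [550.   20.2  70. ]
k2 [549.8 -36.6  70. ]
k3 [548.5 -93.4  70. ]
k4 [ 548.7 -150.    70. ]
end L [ 515.8 -182.2   50. ]
endR [ 584.1 -181.8   50. ]
railL0 [518.2  42.1  14. ]
railR0 [585.9  42.2  14. ]
L [ 515.2 -172.5   14. ]
R [ 584.5 -109.7   14. ]
```

{"method": "servo_tool", "body": {
  "plan": [
    [[0,0,0],[0,0,40],91],
    [[0,0,0],[0,0,45],91],
    [[0,0,0],[0,0,45],91],
    [[0,0,0],[0,0,35],91],
    [[0,0,0],[0,0,18],91],
    [[0,0,0],[0,0,8],91],
    [[0,0,0],[0,0,0],50],
    [[0,0,0],[0,0,0],50],
    [[0,0,0],[0,0,0],50],
    [[0,0,0],[0,0,0],50]
  ],
  "squeeze": 20
}}

```text
time_s: 2.7
ee_pos: [551.5, -150.0, 18.6]
ee_rot: [180.0, -0.2, 0.4]
force: [-3.2, -0.0, -0.1]
gripper_width: 54.1
```

```bash
cat > st.py <<'E'
from h import *
np.set_printoptions(precision=2,suppress=True)
F=[]
for i in range(4):
    env.grab_frame('side'); s=env.state(); F.append(s['force'])
print(s['time_s'],s['ee_pos'],s['ee_rot'],s['gripper_width']); print(np.array(F))
E
python3 st.py
```

```text
2.9 [ 551.61 -150.     18.55] [180.    -0.19   0.36] 53.776472543345335
[[-2.31 -0.44  2.61]
 [-1.33  1.23  2.65]
 [-3.47  0.57  4.07]
 [-2.33 -0.24  4.59]]
```

{"method": "servo_tool", "body": {
  "plan": [
    [[0,0,0],[0,0,-6],50],
    [[0,0,0],[0,0,-6],50],
    [[0,0,0],[0,0,-2],50],
    [[0,0,0],[0,0,0],50],
    [[0,0,0],[0,0,0],50],
    [[0,0,0],[0,0,0],50],
    [[0,0,0],[0,0,0],50],
    [[0,0,0],[0,0,0],50],
    [[0,0,0],[0,0,0],50],
    [[0,0,0],[0,0,0],50]
  ]
}}

```text
time_s: 4.15
ee_pos: [551.7, -149.8, 32.0]
ee_rot: [-180.0, -0.2, 0.3]
force: [0.3, -0.4, -3.5]
gripper_width: 53.2
```

```bash
python3 st.py
```

```text
4.35 [ 551.69 -149.8    32.02] [-179.97   -0.18    0.35] 53.56831543173259
[[ 1.36  0.6  -1.95]
 [ 0.3   0.05 -2.55]
 [ 0.45 -0.34 -3.01]
 [ 0.14 -0.9  -3.07]]
```

{"method": "servo_tool", "body": {
  "plan": [
    [[0,0,0],[0,0,7],50],
    [[0,0,0],[0,0,5],50],
    [[0,0,0],[0,0,1.5],50],
    [[0,0,0],[0,0,0],91],
    [[0,0,0],[0,0,0],91],
    [[0,0,0],[0,0,0],91],
    [[0,0,0],[0,0,0],91],
    [[0,0,0],[0,-20,0],91],
    [[0,0,0],[0,-22,0],91],
    [[0,0,0],[0,-15,0],91]
  ]
}}

```text
time_s: 5.6
ee_pos: [552.4, -90.2, 19.2]
ee_rot: [-180.0, -0.3, 0.2]
force: [0.0, -0.3, 0.3]
gripper_width: 90.8
```

{"method": "servo_tool", "body": {
  "plan": [
    [[0,0,0],[0,0,0],50],
    [[0,0,0],[0,0,0],50],
    [[0,0,0],[0,0,0],50],
    [[0,0,0],[0,0,0],50],
    [[0,0,0],[0,0,0],50],
    [[0,0,0],[0,0,-6],50],
    [[0,0,0],[0,0,-6],50],
    [[0,0,0],[0,0,-2],50],
    [[0,0,0],[0,0,0],50],
    [[0,0,0],[0,0,0],50]
  ]
}}

```text
time_s: 6.85
ee_pos: [552.1, -90.1, 34.1]
ee_rot: [180.0, -0.3, 0.3]
force: [0.1, 0.8, -0.6]
gripper_width: 53.0
```

```bash
python3 st.py
```

```text
7.05 [552.05 -90.04  33.94] [-180.     -0.3     0.26] 53.46157476085438
[[-0.15 -0.58 -0.58]
 [ 0.1   0.4  -1.26]
 [-0.54  0.48 -1.57]
 [ 0.33  1.2  -0.15]]
```

{"method": "servo_tool", "body": {
  "plan": [
    [[0,0,0],[0,0,-10],50],
    [[0,0,0],[0,0,-20],50],
    [[0,0,0],[0,0,-20],50],
    [[0,0,0],[0,0,-20],50],
    [[0,0,0],[0,0,-10],50],
    [[0,0,0],[0,0,-5],50],
    [[0,0,0],[0,0,0],50],
    [[0,0,0],[0,0,0],50],
    [[0,0,0],[0,0,0],50],
    [[0,0,0],[0,0,0],50]
  ]
}}

```text
time_s: 8.3
ee_pos: [550.3, -89.8, 121.7]
ee_rot: [-180.0, -0.1, 0.3]
force: [-0.5, -0.6, -1.5]
gripper_width: 53.1
```

```bash
python3 st.py
python3 - <<'E'
from h import *
snap('side','side2'); snap('wrist','wrist2'); crop('side2',200,120,380,320,4,'d2a');
E
```

```text
8.5 [550.54 -89.82 121.98] [-179.97   -0.14    0.26] 53.19310804461545
[[ 0.    0.73 -1.73]
 [ 0.3  -0.01 -1.87]
 [-0.41 -0.2  -0.41]
 [-0.64 -0.51 -0.87]]
```

View pics/d2a.png

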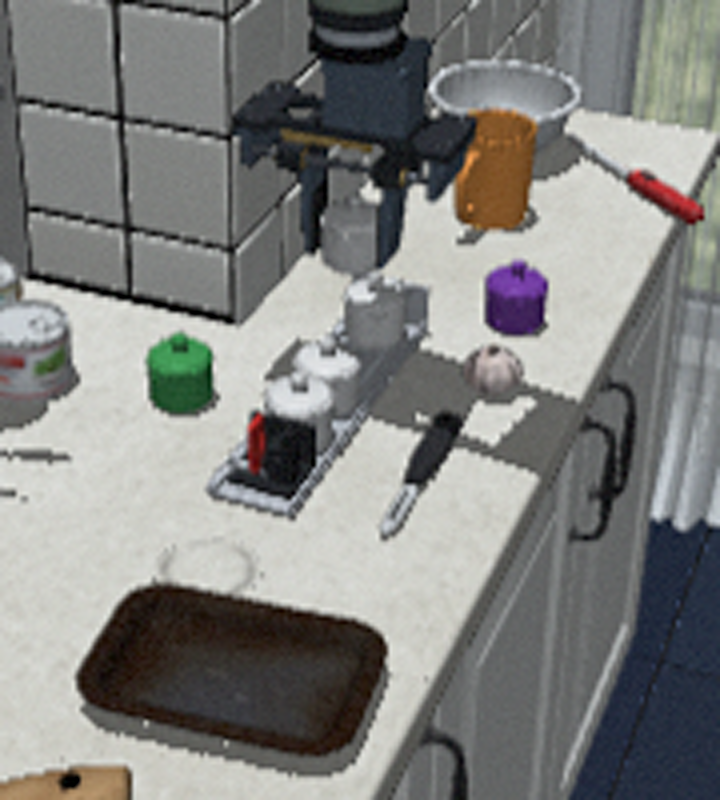

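View pics/wrist2.png

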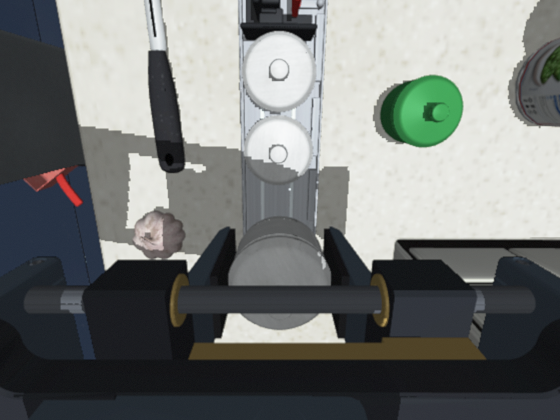

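Run:
```python
from h import *
np.set_printoptions(precision=1,suppress=True)
crop('side0',130,210,310,330,4.4,'d0b')
for u,v,z in [(167,287,0),(164,248,110),(151,251,110),(178,248,110)]: print(ray('side0',u,v,z))
for f,(x0,y0,x1,y1) in [('scene0',(170,140,245,200)),('side2',(210,258,305,320))]:
    a=cv2.imread('pics/'+f+'.png'); g=a.max(2)
    m=np.zeros(g.shape,np.uint8); m[y0:y1,x0:x1]=((g<75)&(a[:,:,2]>=a[:,:,0]))[y0:y1,x0:x1]*255
    cs,_=cv2.findContours(m,cv2.RETR_EXTERNAL,cv2.CHAIN_APPROX_NONE); c=max(cs,key=cv2.contourArea)
    P=np.array([ray(f,u,v,23)[:2] for u,v in c[:,0]]); print(f,cv2.minAreaRect(P.astype(np.float32)))
```

```text
[714.6 377.5   0. ]
[725.4 351.5 110. ]
[748.8 375.5 110. ]
[691.7 337.  110. ]
scene0 ((478.6229248046875, 286.94073486328125), (190.11932373046875, 133.3606414794922), 6.08143424987793)
side2 ((479.5677185058594, 300.2542724609375), (188.92701721191406, 131.42005920410156), 6.223017692565918)
```

View pics/d0b.png

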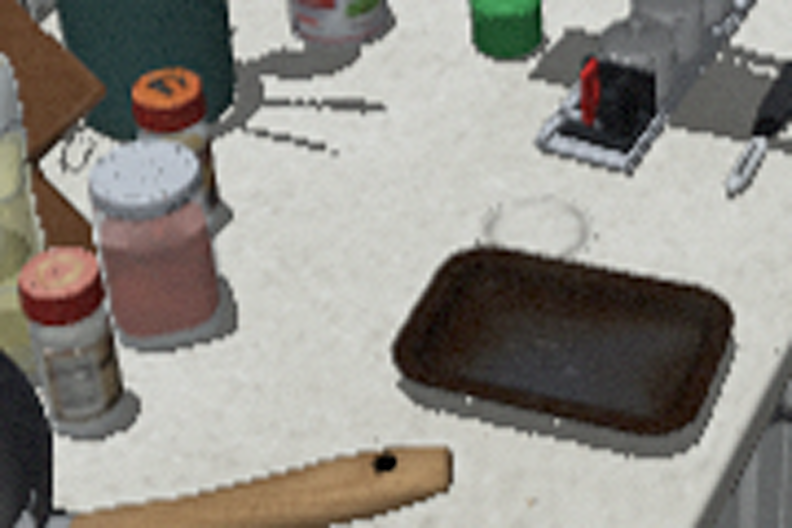

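Run:
```python
from h import *
np.set_printoptions(precision=1,suppress=True)
for z in (0,50,100,150): print(z,ray('side0',232,318,z),ray('scene0',151,91,z))
print(ray('wrist2',279,69,70),ray('wrist2',278,153,70))
```

```text
0 [500.6 408.2   0. ] [493.  942.4   0. ]
50 [475.7 450.1  50. ] [472.5 840.6  50. ]
100 [450.8 492.  100. ] [451.9 738.9 100. ]
150 [425.8 533.8 150. ] [431.4 637.1 150. ]
[550.5  21.8  70. ] [549.9 -34.8  70. ]
```

{"method": "servo_tool", "body": {
  "plan": [
    [[0,0,0],[-5,-25,0],50],
    [[0,0,0],[-8,-42,0],50],
    [[0,0,0],[-9,-50,0],50],
    [[0,0,0],[-10,-54,0],50],
    [[0,0,0],[-10,-54,0],50],
    [[0,0,0],[-9,-52,0],50],
    [[0,0,0],[-9,-45,0],50],
    [[0,0,0],[-6,-30,0],50],
    [[0,0,0],[-4,-20,0],50],
    [[0,0,0],[-1,-10,0],50]
  ]
}}

```text
time_s: 9.85
ee_pos: [478.5, 303.5, 123.1]
ee_rot: [-179.9, -0.5, 0.1]
force: [-0.7, -0.3, -1.5]
gripper_width: 53.5
```

{"method": "servo_tool", "body": {
  "plan": [
    [[0,0,0],[0,0,0],50],
    [[0,0,0],[0,0,0],50],
    [[0,0,0],[0,0,0],50],
    [[0,0,0],[0,0,0],50],
    [[0,0,0],[0,0,20],50],
    [[0,0,0],[0,0,20],50],
    [[0,0,0],[0,0,10],50],
    [[0,0,0],[0,0,0],50],
    [[0,0,0],[0,0,0],50],
    [[0,0,0],[0,0,0],50]
  ]
}}

```text
time_s: 11.1
ee_pos: [481.5, 300.8, 73.9]
ee_rot: [-179.9, -0.7, -0.1]
force: [0.2, 1.3, -0.7]
gripper_width: 53.5
```

Run:
```python
from h import *
np.set_printoptions(precision=1,suppress=True)
snap('side','side3'); snap('wrist','wrist3'); snap('scene','scene3'); crop('side3',200,190,340,320,4,'d3a'); s=env.state(); print(s['ee_pos'],s['ee_rot'],s['force'])
```

```text
[481.4 300.8  73.8] [-179.9   -0.7   -0.1] [ 0.1 -0.2 -2.3]
```

View pics/d3a.png

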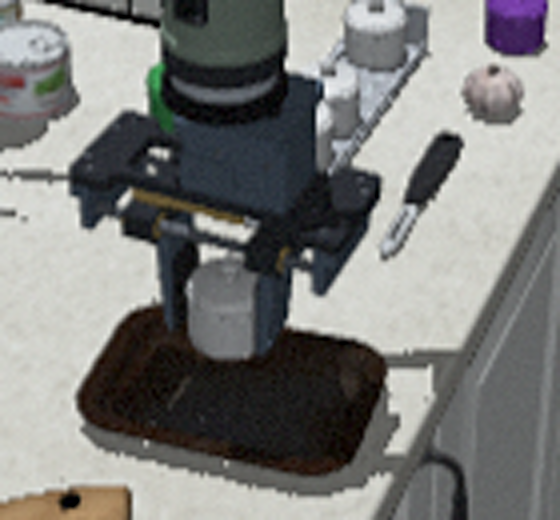

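View pics/wrist3.png

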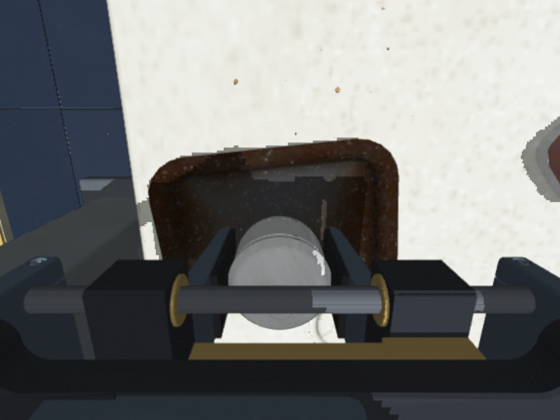

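Run:
```python
from h import *
np.set_printoptions(precision=1,suppress=True)
for p in [(150,190),(398,180),(274,149),(200,157),(360,140)]: print(p,ray('wrist3',*p,22))
```

```text
(150, 190) [385.1 328.7  22. ]
(398, 180) [572.4 335.3  22. ]
(274, 149) [479.  358.9  22. ]
(200, 157) [424.7 353.4  22. ]
(360, 140) [541.4 365.1  22. ]
```

{"method": "servo_tool", "body": {
  "plan": [
    [[0,-0.7,0],[-2,4,12],50],
    [[0,0,0],[0,0,16],50],
    [[0,0,0],[0,0,14],50],
    [[0,0,0],[0,0,8],50],
    [[0,0,0],[0,0,5],50],
    [[0,0,0],[0,0,0],50],
    [[0,0,0],[0,0,0],50],
    [[0,0,0],[0,0,0],50],
    [[0,0,0],[0,0,0],50],
    [[0,0,0],[0,0,0],50]
  ]
}}

```text
time_s: 12.5
ee_pos: [479.2, 296.7, 14.8]
ee_rot: [-179.9, 0.1, -0.1]
force: [0.1, -1.0, -0.5]
gripper_width: 53.4
```

```bash
python3 st.py
```

```text
12.7 [479.18 296.71  14.74] [-179.88    0.08   -0.11] 53.227564199824165
[[-0.54 -1.31 -1.48]
 [ 0.01  0.23 -1.33]
 [ 0.29 -0.16 -1.39]
 [-0.67 -0.44 -0.49]]
```

{"method": "servo_tool", "body": {
  "plan": [
    [[0,0,0],[0,0,1],50],
    [[0,0,0],[0,0,0],50],
    [[0,0,0],[0,0,0],91],
    [[0,0,0],[0,0,0],91],
    [[0,0,0],[0,0,0],91],
    [[0,0,0],[0,0,0],91],
    [[0,0,0],[0,0,-20],91],
    [[0,0,0],[0,0,-40],91],
    [[0,0,0],[0,0,-40],91],
    [[0,0,0],[0,0,-30],91]
  ]
}}

```text
time_s: 13.95
ee_pos: [478.0, 295.6, 145.4]
ee_rot: [179.9, 0.4, -0.1]
force: [0.1, 0.5, -0.2]
gripper_width: 91.4
```

Run:
```python
from h import *
np.set_printoptions(precision=1,suppress=True)
snap('side','side4'); snap('wrist','wrist4'); snap('scene','scene4'); crop('side4',200,140,380,320,4,'d4a'); s=env.state(); print(s['time_s'],s['ee_pos'],s['ee_rot'],s['force'])
```

```text
14.1 [478.6 296.  145. ] [-180.     0.3   -0.1] [ 0.7 -0.5 -0.2]
```

View pics/d4a.png

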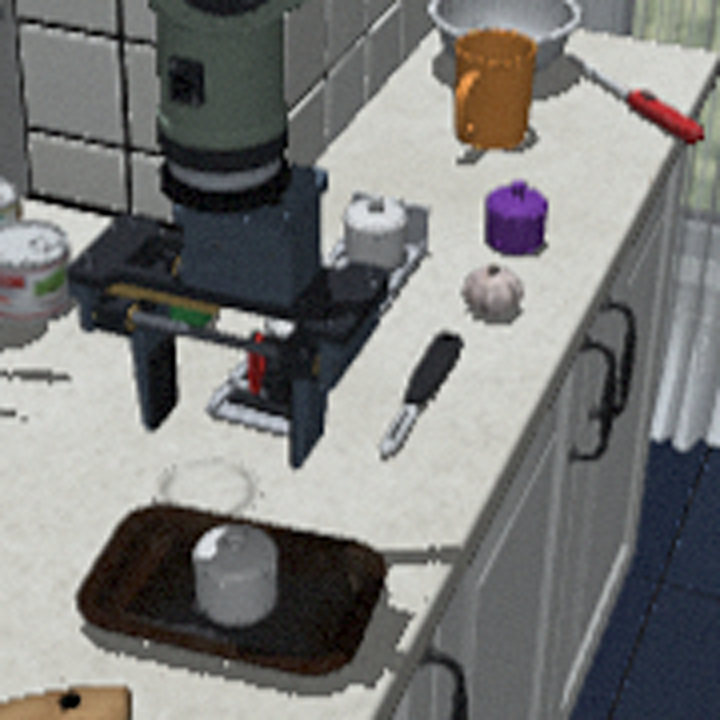

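View pics/wrist4.png

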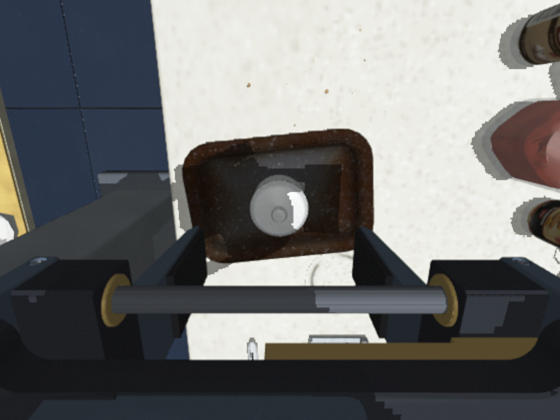

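{"method": "servo_tool", "body": {
  "plan": [
    [[0,0,0],[8,24,0],75],
    [[0,0,0],[12,36,0],75],
    [[0,0,0],[14,42,0],75],
    [[0,0,0],[14,42,0],75],
    [[0,0,0],[12,36,0],75],
    [[0,0,0],[8,24,0],75],
    [[0,0,0],[4,14,0],75],
    [[0,0,0],[0,0,0],75],
    [[0,0,0],[0,0,0],75],
    [[0,0,0],[0,0,0],75]
  ]
}}

```text
time_s: 15.35
ee_pos: [544.0, 71.8, 129.9]
ee_rot: [179.7, 1.7, 0.1]
force: [-1.2, -0.2, 0.1]
gripper_width: 75.1
```

Run:
```python
from h import *
np.set_printoptions(precision=1,suppress=True)
snap('side','side5'); snap('scene','scene5'); crop('side5',200,120,330,300,4,'d5a');crop('scene5',220,150,340,290,4,'s5a'); s=env.state(); print(s['time_s'],s['ee_pos'],s['ee_rot'],s['force'])
```

```text
15.45 [544.1  71.7 130. ] [179.7   1.7   0.1] [0.4 0.1 0.4]
```

View pics/d5a.png

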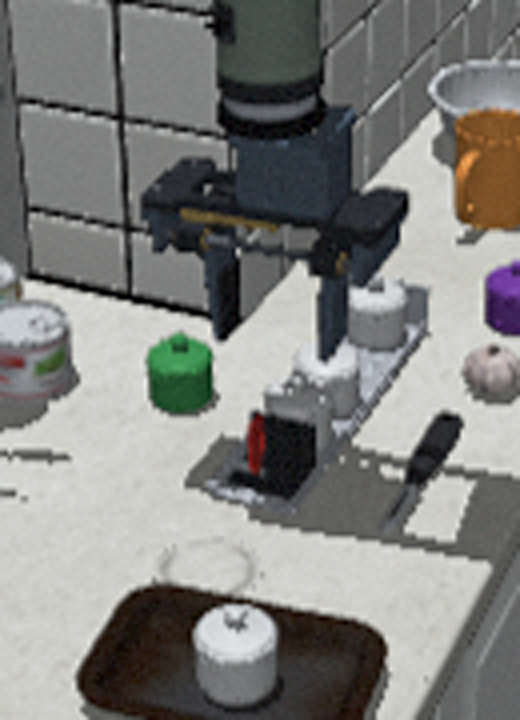

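View pics/s5a.png

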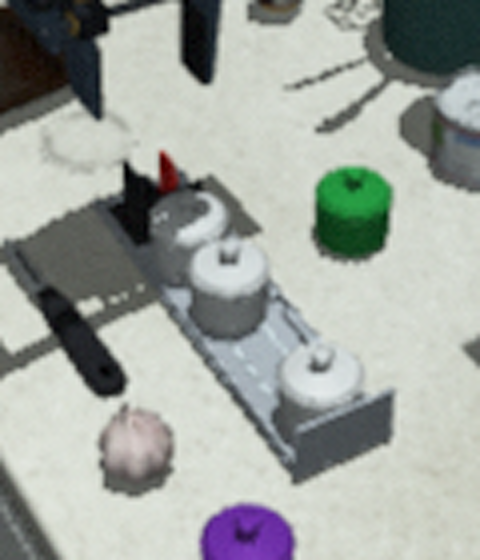

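{"method": "servo_tool", "body": {
  "plan": [
    [[0.3,1.6,0],[6,-6,0],75],
    [[0,0,0],[0,0,0],75],
    [[0,0,0],[0,0,15],75],
    [[0,0,0],[0,0,20],75],
    [[0,0,0],[0,0,12],75],
    [[0,0,0],[0,0,5],75],
    [[0,0,0],[0,0,0],75],
    [[0,0,0],[0,0,0],75],
    [[0,0,0],[0,0,0],75],
    [[0,0,0],[0,0,0],75]
  ]
}}

```text
time_s: 16.7
ee_pos: [551.0, 79.1, 75.7]
ee_rot: [-179.9, -0.2, 0.2]
force: [0.7, -0.1, 0.8]
gripper_width: 75.1
```

Run:
```python
from h import *
np.set_printoptions(precision=1,suppress=True)
snap('side','side6'); snap('scene','scene6'); crop('side6',220,150,320,270,5,'d6a');s=env.state(); print(s['time_s'],s['ee_pos'],s['ee_rot'],s['force'],s['gripper_width'])
# red tab and predicted fingertip pixels
for f in ('side6','scene6'):
    a=cv2.imread('pics/'+f+'.png').astype(int); m=(a[:,:,2]>140)&(a[:,:,1]<60)&(a[:,:,0]<60); m[:,:200]=0;m[:,330:]=0;m[:150]=0
    if f[1]=='c': m[260:]=0
    ys,xs=np.nonzero(m); print(f,xs.min(),xs.max(),ys.min(),ys.max(), [ray(f,xs[ys==v].mean(),v,59) for v in [ys.min()+0]], proj(f,[564,77.5,59]))
```

```text
16.8 [550.9  79.2  75.6] [-179.9   -0.2    0.2] [-0.8 -0.  -0.5] 75.39741206149407Traceback (most recent call last):
  File "<stdin>", line 8, in <module>
    return umr_minimum(a, axis, None, out, keepdims, initial, where)
ValueError: zero-size array to reduction operation minimum which has no identity
```

View pics/d6a.png

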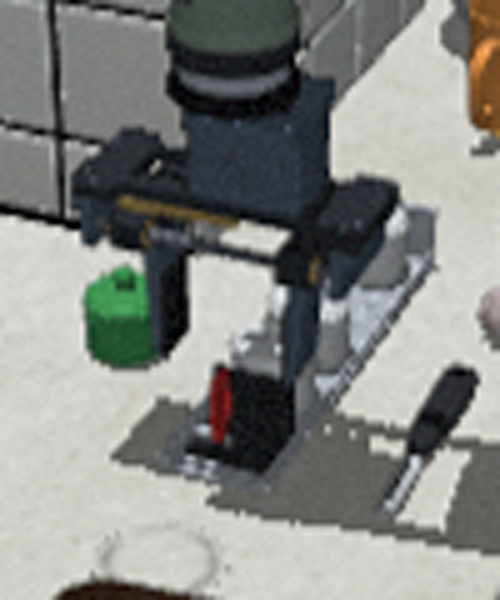

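{"method": "servo_tool", "body": {
  "plan": [
    [[0,0,0],[0,1,12],75],
    [[0,0,0],[0,0,16],75],
    [[0,0,0],[0,0,12],75],
    [[0,0,0],[0,0,6],75],
    [[0,0,0],[0,0,2],75],
    [[0,0,0],[0,0,0],75],
    [[0,0,0],[0,0,0],75],
    [[0,0,0],[0,0,0],45],
    [[0,0,0],[0,0,0],45],
    [[0,0,0],[0,0,0],45]
  ]
}}

```text
time_s: 18.05
ee_pos: [551.6, 78.1, 25.5]
ee_rot: [-179.9, -0.3, 0.2]
force: [-0.8, 0.3, 0.3]
gripper_width: 47.6
```

Run:
```python
from h import *
np.set_printoptions(precision=1,suppress=True)
snap('side','side7'); crop('side7',220,150,320,270,5,'d7a');s=env.state(); print(s['time_s'],s['ee_pos'],s['ee_rot'],s['force'],s['gripper_width'])
```

```text
18.1 [551.7  78.1  25.5] [-179.9   -0.3    0.2] [ 0.4 -0.5 -0.9] 46.05365158034574
```

View pics/d7a.png

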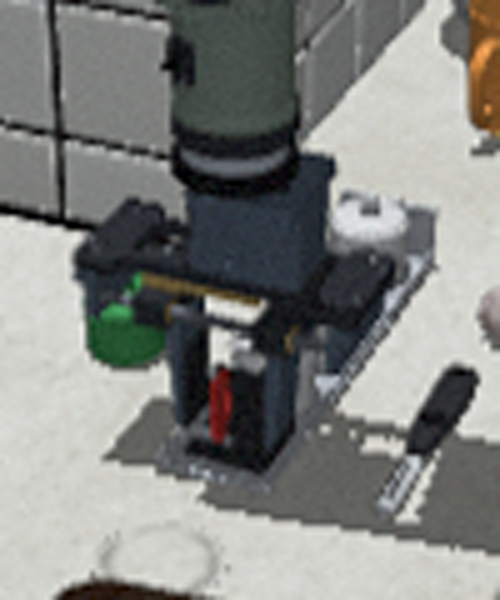

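{"method": "servo_tool", "body": {
  "plan": [
    [[0,0,0],[-1.5,0,0],40],
    [[0,0,0],[-1,0,0],30],
    [[0,0,0],[-1,0,0],22],
    [[0,0,0],[-1,0,0],20],
    [[0,0,0],[0,0,0],20],
    [[0,0,0],[0,0,0],20],
    [[0,0,0],[0,0,0],20],
    [[0,0,0],[0,0,0],20],
    [[0,0,0],[0,0,0],20],
    [[0,0,0],[0,0,0],20]
  ],
  "squeeze": 25
}}

```text
time_s: 19.35
ee_pos: [544.1, 78.0, 25.5]
ee_rot: [-179.9, 0.1, 0.0]
force: [-1.0, -0.6, -0.1]
gripper_width: 24.2
```

```bash
python3 st.py
```

```text
19.55 [544.15  78.08  25.51] [-179.89    0.05    0.  ] 24.149248757515622
[[-0.51  0.44  0.18]
 [-0.94 -0.07 -0.61]
 [-0.73 -0.09 -0.67]
 [-1.62 -0.92  0.52]]
```

{"method": "servo_tool", "body": {
  "plan": [
    [[0,0,0],[0,4,0],20],
    [[0,0,0],[0,7,0],20],
    [[0,0,0],[-0.5,7,0],20],
    [[0,0,0],[0,7,0],20],
    [[0,0,0],[0,7,0],20],
    [[0,0,0],[-0.5,7,0],20],
    [[0,0,0],[0,7,0],20],
    [[0,0,0],[0,6,0],20],
    [[0,0,0],[0,0,0],20],
    [[0,0,0],[0,0,0],20]
  ]
}}

```text
time_s: 20.8
ee_pos: [543.6, 24.0, 25.5]
ee_rot: [-179.7, -0.0, -0.1]
force: [-0.0, 5.3, 0.5]
gripper_width: 24.7
```

```bash
python3 st.py;python3 - <<'E'
from h import *
snap('scene','scene8'); crop('scene8',220,150,340,290,4,'s8a')
snap('side','side8'); crop('side8',220,150,320,270,5,'d8a')
E
```

```text
21.0 [543.58  24.05  25.49] [-179.71   -0.03   -0.08] 24.290618258575826
[[-0.42  3.31 -0.18]
 [-0.18  3.15  0.57]
 [-0.62  3.    0.69]
 [-0.15  2.65  0.79]]
```

View pics/s8a.png

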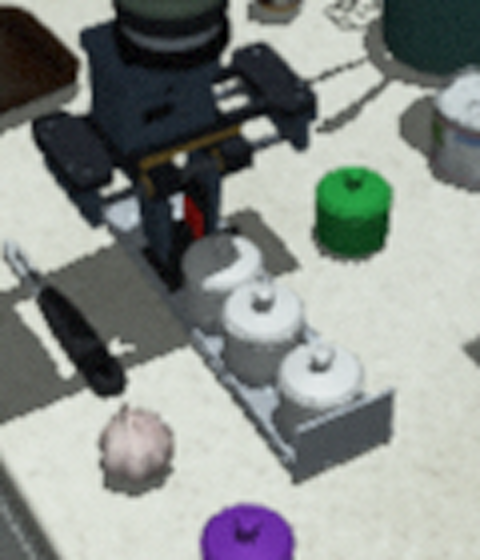

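View pics/d8a.png

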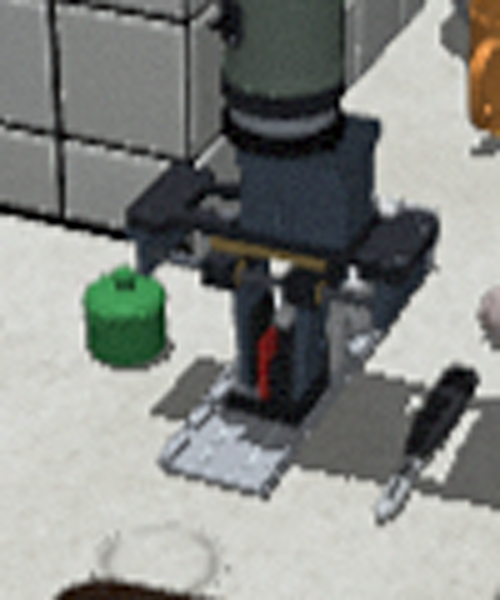

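{"method": "servo_tool", "body": {
  "plan": [
    [[0,0,0],[0,3,0],20],
    [[0,0,0],[0,3,0],20],
    [[0,0,0],[0,3,0],20],
    [[0,0,0],[0,1,0],20],
    [[0,0,0],[0,0,0],20],
    [[0,0,0],[0,0,0],20],
    [[0,0,0],[0,0,0],20],
    [[0,0,0],[0,0,0],20],
    [[0,0,0],[0,0,0],20],
    [[0,0,0],[0,0,0],20]
  ]
}}

```text
time_s: 22.35
ee_pos: [543.5, 14.1, 25.5]
ee_rot: [-179.7, -0.0, -0.1]
force: [0.2, 3.7, 0.7]
gripper_width: 24.4
```

```bash
python3 st.py
```

```text
22.55 [543.5   14.1   25.49] [-179.66   -0.02   -0.1 ] 24.539197450719495
[[-0.94  3.43  0.36]
 [-0.14  3.59  0.27]
 [-1.22  3.31  0.02]
 [-0.68  3.82  0.91]]
```

{"method": "servo_tool", "body": {
  "plan": [
    [[0,0,0],[0,0,0],30],
    [[0,0,0],[0,0,0],34],
    [[0,0,0],[2,0,0],45],
    [[0,0,0],[3,0,0],60],
    [[0,0,0],[2,0,0],75],
    [[0,0,0],[0,0,0],75],
    [[0,0,0],[0,0,-15],75],
    [[0,0,0],[0,0,-30],75],
    [[0,0,0],[0,0,-40],75],
    [[0,0,0],[0,0,-40],75]
  ]
}}

```text
time_s: 23.8
ee_pos: [549.8, 11.3, 153.6]
ee_rot: [-179.9, 0.2, 0.1]
force: [1.4, -0.3, 0.1]
gripper_width: 74.7
```

{"method": "servo_tool", "body": {
  "plan": [
    [[0,0,0],[0,20,-20],90],
    [[0,0,0],[0,30,-10],90],
    [[0,0,0],[0,30,0],90],
    [[0,0,0],[0,20,0],90],
    [[0,0,0],[0,0,0],90],
    [[0,0,0],[0,0,0],90],
    [[0,0,0],[0,0,0],90],
    [[0,0,0],[0,0,0],90],
    [[0,0,0],[0,0,0],90],
    [[0,0,0],[0,0,0],90]
  ]
}}

```text
time_s: 25.05
ee_pos: [551.8, -88.0, 193.7]
ee_rot: [-179.9, -0.5, 0.4]
force: [0.2, 0.3, 0.0]
gripper_width: 90.0
```

```bash
python3 st.py;python3 - <<'E'
from h import *
snap('wrist','wrist9'); crop('wrist9',230,0,350,240,3.2,'w9a'); crop('wrist9',240,30,330,130,6,'w9b')
snap('side','side9'); crop('side9',200,150,330,320,4.5,'d9a'); snap('scene','scene9')
np.set_printoptions(precision=1,suppress=True)
E
```

```text
25.25 [551.76 -88.22 193.7 ] [-179.89   -0.5     0.38] 89.99962643485496
[[ 0.3   0.18 -0.66]
 [ 0.57  0.48  0.15]
 [ 0.65  0.88  0.38]
 [ 0.55 -0.85  0.09]]
```

View pics/w9a.png

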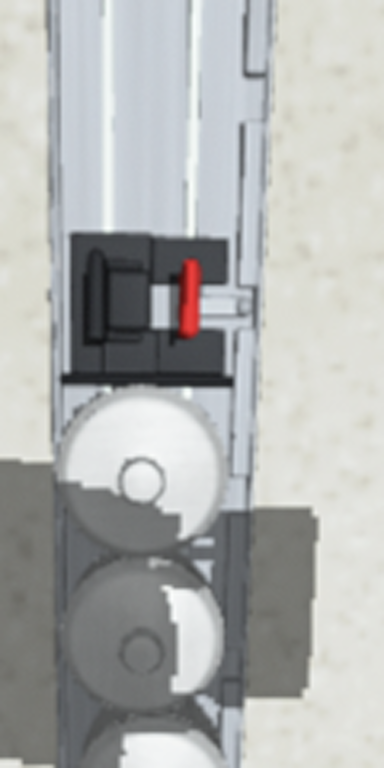

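View pics/d9a.png

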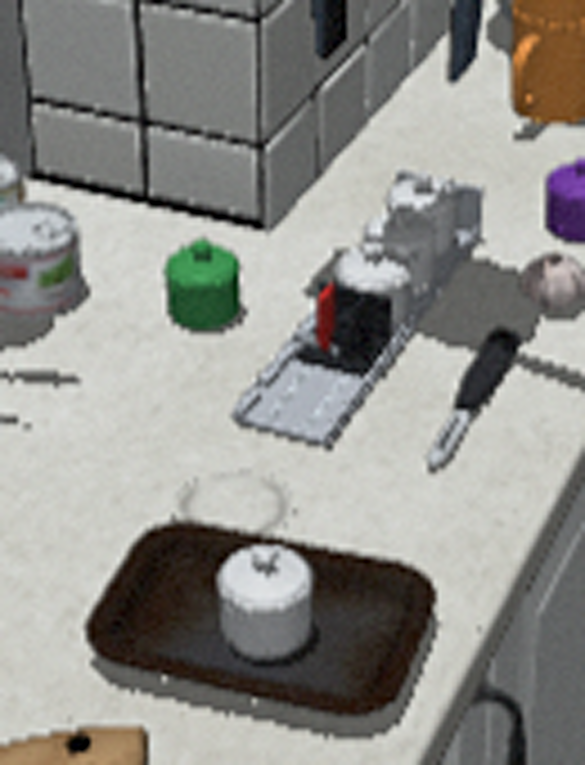

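View pics/scene9.png

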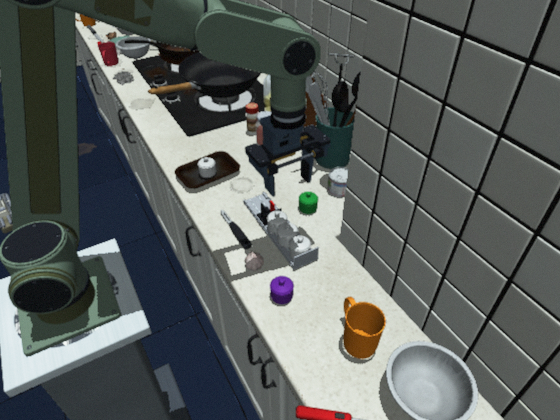

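Run:
```python
from h import *
np.set_printoptions(precision=1,suppress=True)
for n,u,v in [('restL',86,298),('redR',199,298),('red mid',190,298)]: print(n,ray('wrist9',230+u/3.2,v/3.2,59))
for n,u,v in [('restL',148,190),('redR',308,190)]: print('before',n,ray('wrist0',210+u/5,80+v/5,59))
print('knobs',ray('wrist9',230+142/3.2,482/3.2,70),ray('wrist9',230+142/3.2,655/3.2,70))
```

```text
restL [531.5  12.9  59. ]
redR [565.1  13.1  59. ]
red mid [562.4  13.1  59. ]
before restL [533.8  78.1  59. ]
before redR [566.9  78.   59. ]
knobs [548.3 -39.8  70. ] [548.3 -94.3  70. ]
```

View pics/w9b.png

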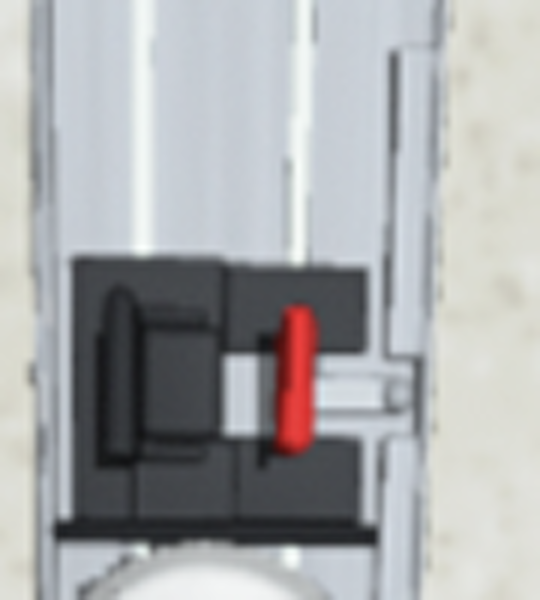

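```bash
python3 -c "
from h import *
env.job_done()"
```

```text
the job is handed in; nothing more can be done
```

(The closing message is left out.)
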